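# Draw a long channel out of a hooded stock box

## Task

Pick the long mounting channel out of the hooded stock box: it is longer than the box's mouth, so tilt it and draw it out diagonally from under the hood. Then bring it over the long shallow tray and finish while still holding it there in the gripper, level, lengthwise over the middle of the tray and some ten centimetres above it, touching nothing else. Leave everything else where it is.

Things in the scene. Friction and masses are not known exactly. Their poses are not given: they have to be found in the camera images.
- channel_mid (a point): Long steel mounting channel: U-section 250 mm long, 27 wide, 18 high, about 0.25 kg, slotted back facing up. Lies loose on the floor of the stock box, lengthwise, its back part hidden under the hood. Point: its centre (half-way along and up, near its centre of mass); x along its length towards the open end of the box, y across, z up.
- channel_front (a point): Centre of the channel's end face at its +x end (125 mm from the centre), the end that lies visible in the box's mouth; same axes.
- channel_back (a point): Centre of the channel's end face at its -x end (125 mm from the centre), hidden under the hood at the start; same axes.
- mouth (a point): Grey sheet-steel stock box, fixed, its top open at one end, hooded at the other. Point: centre of the open mouth, level with the rim, 78 mm above the bench; x along the box away from the hood, z up. In this frame the mouth spans x = -80 (hood edge) to +80 mm (end wall's inner face) and y = -75 to +75 mm; inner floor at z = -74 mm. Walls 3 mm. The channel is longer than the mouth.
- hood_edge (a point): The stock box's hood: a fixed 4 mm roof level with the rim, from the mouth's edge back 120 mm to the inner face of the back wall. Along its edge a 4 mm thick lip hangs 16 mm down, leaving 58 mm free above the inner floor. Point: middle of the lip's lower edge, on the mouth side; axes as at the mouth, x pointing from the hood into the mouth.
- tray_mid (a point): Long shallow aluminium picking tray, 290 x 110 mm, walls 30 mm high and 6 mm thick, open on top, fixed to the bench. This point is the centre of its mouth, level with its rim, 30 mm above the bench; x runs along its length, y across, z up.
- elbow_mid (a point): Bystander: dark steel pipe elbow about 35 mm, 32 mm high, lying loose in a front corner of the stock box. The point is its centre (half-way up).
- coupling_mid (a point): Bystander: dark steel pipe coupling, a ring 32 mm across and 34 mm high, standing loose in the other front corner of the stock box. The point is its centre (half-way up).
- flange_mid (a point): Bystander: dark steel floor flange, 64 mm across, 18 mm high, lying in the tray. The point is its centre (half-way up).
- socket_mid (a point): Bystander: dark steel pipe socket, a ring 38 mm across and 40 mm high, standing on the bench between box and tray. The point is its centre (half-way up).
- offcut_mid (a point): Bystander: short 90 mm offcut of the same channel, lying on the bench at the back; not wanted. The point is its centre.
- carton_mid (a point): Bystander: small cardboard carton 100 x 70 x 60 mm at the back of the bench. The point is its centre.
- tape_mid (a point): Bystander: roll of clear tape 100 mm across, 48 mm high, lying flat at the left side of the bench. The point is its centre.
- spanner_grip (a point): Bystander: open-ended steel spanner lying at the right side of the bench. The point is on its handle.

How it is judged:
By the outcome, as a careful person would: the job done as asked, in the order asked, and still so for the second after the job is handed in, while the arm keeps its last pose, push and grip.
It also fails if it takes over 45 s, if anything falls off the work surface, if the arm or the gripper's body presses on something with over 40 N, if the wrist force passes 120 N, or if a joint passes its speed limit or range.

## Robot

A 6-joint arm with a two-finger parallel gripper is mounted at the origin on the work surface. World frame = base frame: x ahead of the robot, y to its left, z up, the work surface at z = 0. Lengths are in m, angles in rad, forces in N, time in s.
With the tool pointing down it reaches from about 0.4 to 0.925 m from the base axis. Payload 3.4 kg.
Tool frame: the origin (TCP) lies between the finger pads; the fingertips stand 25 mm ahead of it and the grasp point (between the pads) lies 6 mm ahead of it; z points along the fingers, y is the line along which they close (so a half turn about z gives the same grasp; the last joint's range is limited). The gripper opens to 85 mm and grips with 20 to 120 N. Pads are 22 mm wide; open, the fingers measure 114 mm over their backs; the gripper's body (76 mm by 85 mm) begins 54 mm behind the grasp point. The pads swing forward as they close: fully open they stand 13 mm farther back than shut.
Start: joints at [1.03, 0.307, 1.506, -0, 1.328, -0.073], TCP at [0.259, 0.513, 0.256] pointing down, gripper open.
Joint ranges: [-3.12, 3.12], [-1.05, 2.28], [0.14, 2.33], [-1.42, 4.57], [0.1, 2.73], [-2.68, 2.68]. Speed limits (rad/s): [2.57, 2.57, 3.14, 3.14, 3.14, 3.14].

## Interface

Orientations are given as a unit quaternion [w, x, y, z].
In Python, from plant import bot gives the robot as it stands. Calls block until the motion is done:
- bot.goto(position, orientation): joint-space move of the TCP to a pose.
- bot.move_straight(position, attitude=None, speed=0.15, guard=None): straight line of the TCP; attitude=None keeps the orientation; speed is the mean speed in m/s. With guard (N) it stops when the force on the tool has changed by that much, and returns True; else False.
- bot.goto_joints(angles): joint-space move.
- bot.gripper_open() and bot.close(): open the fingers fully, or close them until they stop; the grip force is fixed at half the most.
- bot.wait(seconds).
- bot.solve_ik(position, orientation): joint angles nearest the present ones, or None.
- bot.observe(): the state.
- bot.camera(name): name is "scene" or "top" or "wrist"; returns a dict with "color" (420x560x3 uint8, blue, green, red), "camera_matrix" (3x3 intrinsics, pixels), "D" ([k1, k2, p1, p2, k3] as OpenCV has them; the pictures are not rectified), "camera_from_world" (4x4, takes a point from world to camera coordinates). Camera axes: x right, y down, z forward; pixel columns grow to the right and rows downward; lengths in m; the calibration is good to about 2 mm. A picture is of the moment at which its call begins. There is no depth.
A pose or a line that the arm cannot do raises bot.IKError and nothing moves.
- bot.hand_in(): hands the job in; it is judged then, once.
The state is a dict: "t": time; "q": joint angles; "qvel": joint speeds; "joint_efforts": joint torques, N m; "eef_pos": TCP position; "ee_rot": TCP orientation; "ft_force": force on the tool from outside, world axes, zero at the start; "moment": the same for the moment, N m; "grip_width": finger opening in m; "grip_force": force on a finger pad.
Only numpy, scipy, OpenCV 4.12 (cv2) and the standard library are available. Lean on these libraries where they do the work, as an engineer would, in place of code of your own. Each camera call takes 0.05 s, during which the arm holds its last target. There are 200 camera calls.

## Working session

There is one attempt and no reset: what is moved stays moved. The work goes in short steps, each a Python script; the robot and the scene stay as the last script left them, time stands still between calls to the robot, and variables do not carry over. Pictures are saved under pics/ and viewed, at most 10 in all, crops included, and the job is handed in when it is done.

```bash
ls; mkdir -p pics
python3 - <<'E'
from plant import bot
import cv2,numpy as np
for n in("scene","top"):
    c=bot.camera(n); cv2.imwrite(f"pics/{n}0.png",c["color"])
    print(n,c["camera_matrix"],c["D"],c["camera_from_world"])
s=bot.observe();print(s["t"],s["ee_rot"],s["grip_width"])
E
```

```text
pics
scene [[512.57896625   0.         280.553087  ]
 [  0.         512.57896625 211.84663482]
 [  0.           0.           1.        ]] [-0.02711506  0.          0.          0.          0.        ] [[-0.42468336  0.90533813  0.00262888  0.24231599]
 [ 0.76723597  0.36143975 -0.52982098 -0.37402647]
 [-0.48061732 -0.22298918 -0.84810543  1.71775047]
 [ 0.          0.          0.          1.        ]]
top [[482.38560856   0.         278.33275429]
 [  0.         482.38560856 218.04588916]
 [  0.           0.           1.        ]] [-0.09542188  0.          0.          0.          0.        ] [[ 0.0104169  -0.99970419  0.0219777  -0.01773075]
 [-0.9869652  -0.01380911 -0.16034028  0.55013372]
 [ 0.16059634 -0.02002098 -0.98681709  1.35288431]
 [ 0.          0.          0.          1.        ]]
0.1 [-2.88813413e-04  2.31795470e-01  9.72764084e-01 -9.02274543e-04] 0.08549150653777023
```

View pics/scene0.png

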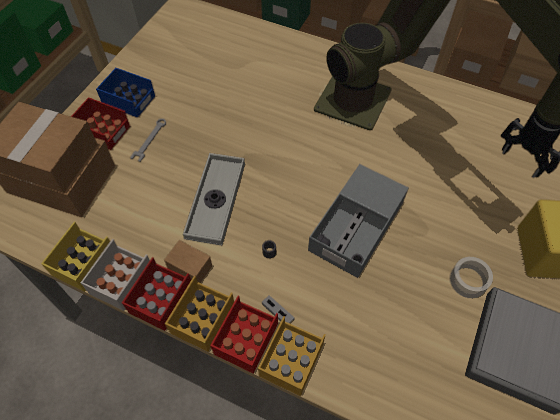

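View pics/top0.png

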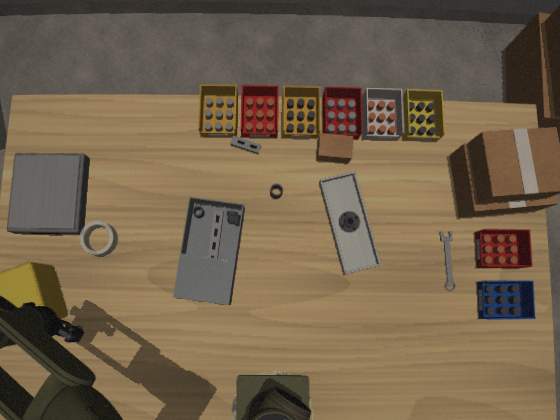

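The scene and top views show the box with its mouth away from the robot (top view px ~190-243, 198-303) and the tray at top view px ~(350,222). I'll zoom in to get exact corners.

Run:
```python
import cv2
a=cv2.imread("pics/top0.png")[185:310,165:390]; cv2.imwrite("pics/tc.png",cv2.resize(a,None,fx=3.5,fy=3.5,interpolation=cv2.INTER_CUBIC))
a=cv2.imread("pics/scene0.png")[145:280,180:410]; cv2.imwrite("pics/sc.png",cv2.resize(a,None,fx=3.4,fy=3.4,interpolation=cv2.INTER_CUBIC))
```

```text
(no output)
```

View pics/tc.png

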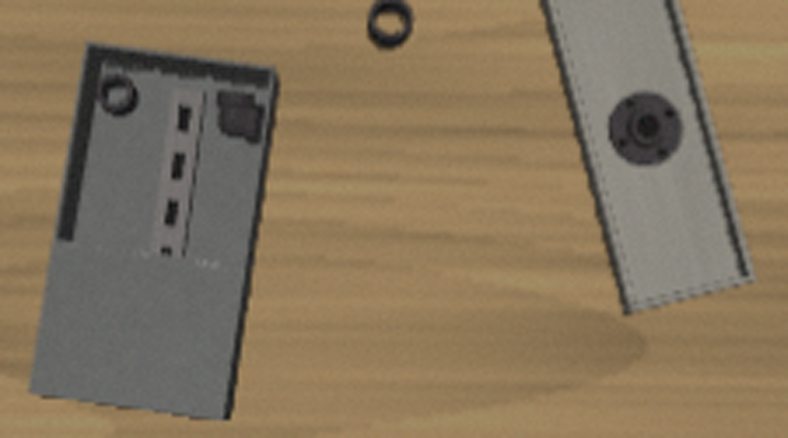

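View pics/sc.png

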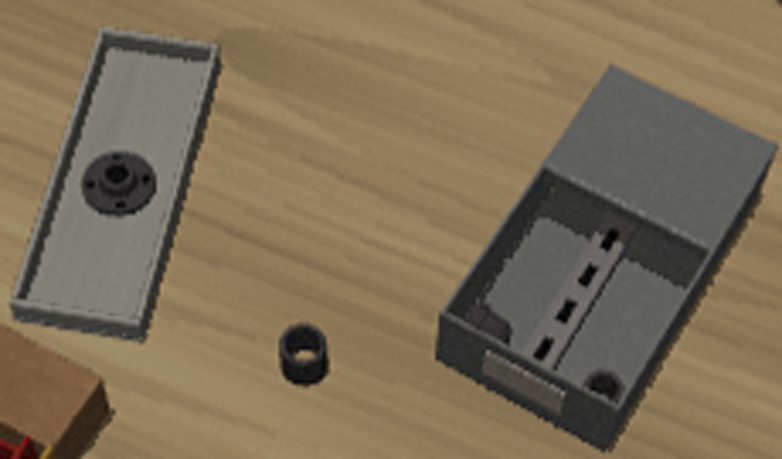

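Top crop: box outer corners are at about (87,43), (278,70), (228,418) and (30,393). The channel centreline runs from (191,91) to (168,253), with the coupling front-left and the elbow front-right. The tray's near corners are at (627,315) and (755,280). Next I fit poses.

```bash
cat > vis.py <<'E'
import cv2,numpy as np,re
from scipy.optimize import least_squares
from plant import bot
def cam(n):
    c=bot.camera(n); return c
def proj(c,P):
    T=c["camera_from_world"]; r,_=cv2.Rodrigues(T[:3,:3])
    return cv2.projectPoints(np.array(P,float).reshape(-1,3),r,T[:3,3],c["camera_matrix"],np.array(c["D"]))[0][:,0]
def ray(c,uv,z):
    p=cv2.undistortPoints(np.array(uv,float).reshape(-1,1,2),c["camera_matrix"],np.array(c["D"]))[:,0]
    T=c["camera_from_world"];R=T[:3,:3];o=-R.T@T[:3,3]
    d=np.c_[p,np.ones(len(p))]@R
    return o+d*((z-o[2])/d[:,2])[:,None]
def W(p,pts):
    x,y,a=p; c,s=np.cos(a),np.sin(a); pts=np.array(pts,float)
    return np.c_[x+c*pts[:,0]-s*pts[:,1],y+s*pts[:,0]+c*pts[:,1],pts[:,2]]
E
python3 - <<'E'
from vis import *
t=cam("top");s=cam("scene")
up=lambda p,f,o:(np.array(p,float)+.5)/f-.5+np.array(o)
T=lambda p:up(p,3.5,(165,185)); S=lambda p:up(p,3.4,(180,145))
def fit(pts,tu,ti,su,si,x0):
    f=lambda p:np.r_[(proj(t,W(p,pts[ti]))-tu).ravel(),(proj(s,W(p,pts[si]))-su).ravel()]
    r=least_squares(f,x0,loss="soft_l1");print(r.x,np.round(r.fun,1));return r.x
z=.078 # mouth frame
B=np.array([[.083,.078,z],[.083,-.078,z],[-.203,-.078,z],[-.203,.078,z],[-.08,.075,z],[-.08,-.075,z]])
b=fit(B,T([(87,43),(278,70),(228,418),(30,393)]),[0,1,2,3],S([(440,316),(612,65),(776,147),(546,167),(708,248)]),[1,2,3,5,4],[.6,.17,0.])
R=np.array([[.145,.055,.03],[.145,-.055,.03],[-.145,-.055,.03],[-.145,.055,.03]])
r=fit(R,np.r_[T([(627,315),(755,280)]),[(320.5,180),(354,173)]],[3,2,0,1],S([(103,30),(218,43),(12,302)]),[2,3,1],[.6,-.17,0.2])
ch=ray(t,T([(191,91),(168,253),(175,90),(207,93),(152,250),(184,256)]),.022)
cs=ray(s,S([(530,355),(595,235),(555,367),(622,243)]),.022)
def inb(P):
    c,q=np.cos(b[2]),np.sin(b[2]);d=P[:,:2]-b[:2];return np.round(np.c_[c*d[:,0]+q*d[:,1],-q*d[:,0]+c*d[:,1]]*1000,1)
print("chan in box mm top",inb(ch).tolist(),"scene",inb(cs).tolist())
print("coupling",inb(ray(t,T([(120,95)]),.038)),"elbow",inb(ray(t,T([(242,115)]),.03)))
print("socket",ray(t,T([(390,22)]),.04))
np.savez("fit.npz",b=b,r=r)
# rectified top view of the mouth at channel-top height, box frame 4px/mm
H=[];q=[(-90,80),(-90,-80),(90,-80),(90,80)]
uv=proj(t,W(b,np.array([[x/1e3,y/1e3,.022] for x,y in q]))).astype(np.float32)
dst=np.float32([[(80-y)*4.,(90-x)*4.] for x,y in q])*.8
M=cv2.getPerspectiveTransform(uv,dst)
a=cv2.warpPerspective(t["color"],M,(512,576),flags=cv2.INTER_CUBIC)
uv=proj(s,W(b,np.array([[x/1e3,y/1e3,.022] for x,y in q]))).astype(np.float32)
a2=cv2.warpPerspective(s["color"],cv2.getPerspectiveTransform(uv,dst),(512,576),flags=cv2.INTER_CUBIC)
cv2.imwrite("pics/rect.png",cv2.resize(np.hstack([a,a2]),(800,450)))
E
```

```text
[ 0.51199688  0.1759933  -0.12077928] [-0.1 -0.5 -0.4 -1.  -0.8  0.8 -0.1  0.1 -0.3 -0.9 -0.9 -0.3  0.3 -0.8
 -0.9  0.   0.3  0.7]
[ 0.54372251 -0.22058681  0.25515493] [ 0.6  0.   0.2  0.7 -1.6 -0.4  0.2 -1.8 -0.2 -1.3  1.2  0.1 -0.2  0.1]
chan in box mm top [[62.8, -5.4], [-74.8, -6.9], [61.8, 8.1], [62.9, -19.0], [-74.1, 6.7], [-75.5, -20.4]] scene [[48.9, -10.2], [-79.2, -18.7], [47.8, 11.9], [-84.2, 4.0]]
coupling [[48.9 50.7]] elbow [[ 47.1 -51.7]]
socket [[ 0.63156617 -0.00363893  0.04      ]]
```

View pics/rect.png

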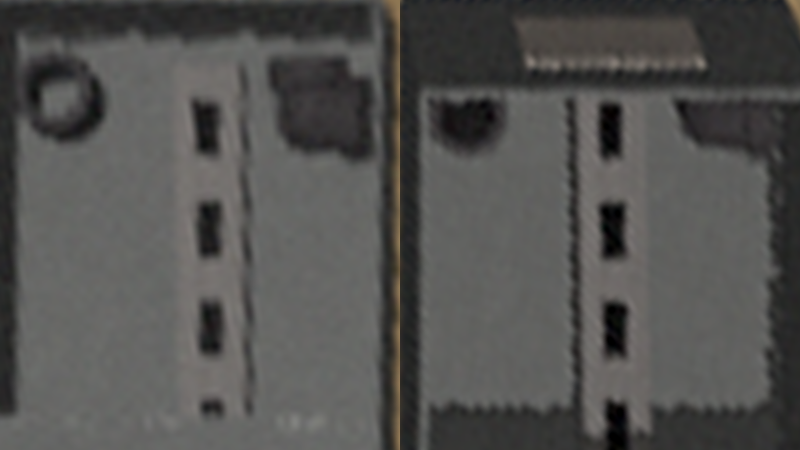

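The rectified view shows the channel's front end at box x≈+64 mm (left pane row 63). Its centreline is at y≈-4 near the front and -5 further back, so its back end is at about -186, 14 mm from the back wall. Next I plan the extraction in the box's x-z plane.

```bash
cat > plan.py <<'E'
import numpy as np
from scipy.optimize import differential_evolution as DE
from scipy.spatial.transform import Rotation as Rn
L=np.radians(13); XC=-61.; GX=-32.; ZT=25*np.cos(L)+11*np.sin(L)+1.5   # mm above inner floor
def rect(x0,x1,z0,z1,n=9):
    X=np.linspace(x0,x1,max(2,int((x1-x0)/n)+2));Z=np.linspace(z0,z1,max(2,int((z1-z0)/n)+2))
    return np.r_[np.c_[X,0*X+z0],np.c_[X,0*X+z1],np.c_[0*Z+x0,Z],np.c_[0*Z+x1,Z]]
# TCP-relative shapes at theta=0, x along box, z up
T0=np.array([GX+6*np.sin(L),ZT])
chan=rect(XC-125,XC+125,0,18)-T0
R=lambda a:np.array([[np.cos(a),-np.sin(a)],[np.sin(a),np.cos(a)]])
lean=R(-L)   # tool-frame (x, back-up) -> leaned forward
body=rect(-43,43,48,150)@lean.T; fing=rect(-14,14,-20,48)@lean.T
S=[chan,body,fing]
OBS=np.array([[-203,-80,70,74],[-84,-80,58,74],[80,83,-10,74],[-203,-200,-10,74],[-203,83,-10,0]],float)
def sd(P):
    d=np.inf
    for a,b,c,e in OBS:
        dx=np.maximum(a-P[...,0],P[...,0]-b);dz=np.maximum(c-P[...,1],P[...,1]-e)
        d=np.minimum(d,np.hypot(np.maximum(dx,0),np.maximum(dz,0))+np.minimum(np.maximum(dx,dz),0))
    return d
def clr(s,sh=S): # s=(tx,tz,th)
    return min(sd(p@R(s[2]).T+s[:2]).min() for p in sh)
def seg(a,b,n=9): return min(clr(a+(b-a)*u) for u in np.linspace(0,1,n))
A=np.r_[T0+[0,4],0.]
if __name__=="__main__":
    print("T0",T0,"body/fing clr",[sd(p+T0).min() for p in S])
    def way(v): return np.vstack([A,np.array(v).reshape(-1,3)])
    def cost(v):
        w=way(v); m=[min(seg(w[i],w[i+1]),9) for i in range(len(w)-1)]
        out=max(0,-72-(R(w[-1,2])@chan.T).T[:,0].min()-w[-1,0])
        return -min(m)*3-sum(m)+out+ .01*np.abs(np.diff(w[:,:2],axis=0)).sum()
    th=np.radians
    b=[(-45,0),(25,80),(0,th(16))]+[(-45,10),(40,130),(th(10),th(28))]+[(-30,80),(60,200),(th(14),th(38))]+[(0,130),(80,230),(th(14),th(40))]
    r=DE(cost,b,seed=1,maxiter=250,popsize=10,tol=1e-6,polish=False)
    w=way(r.x)
    for i,x in enumerate(w): print(np.round([x[0],x[1],np.degrees(x[2])],1),"seg",seg(w[i-1],x,30).round(1) if i else "")
    np.save("way.npy",w)
E
time python3 plan.py
```

```text
T0 [-30.65029367  28.33371322] body/fing clr [np.float64(0.0), np.float64(21.193687691824948), np.float64(5.696997160894583)]
[-30.7  32.3   0. ] seg 
[-36.   62.8   6. ] seg 4.0
[-39.1  65.8  10.8] seg 9.0
[ 59.3 130.6  38. ] seg 3.5
[ 59.4 130.6  32.5] seg 12.7
real	9m18.883s
user	9m17.525s
sys	0m0.219s
```

```bash
cat > p2.py <<'E'
from plan import *
from scipy.optimize import minimize
w=np.load("way.npy"); out=[w[0],w[1],w[2]]
prev=w[2]
for tx in(-22,0,25,50):
    c=[(min(clr(np.array([tx,tz,np.radians(t)])),12)-.05*abs(t-np.degrees(prev[2])),tz,t) for t in np.arange(10,37,2) for tz in np.arange(prev[1],prev[1]+36,3)]
    m=max(c);prev=np.array([tx,m[1],np.radians(m[2])]);out.append(prev)
e=out[-1].copy(); e[:2]+= [10,20]; out.append(e)
out=np.array(out)
for i,x in enumerate(out): print(np.round([x[0],x[1],np.degrees(x[2])],1),"pt",round(clr(x),1),"seg",seg(out[i-1],x,15).round(1) if i else "", "backx",((R(x[2])@chan.T).T[:,0].min()+x[0]).round(1))
np.save("way2.npy",out)
E
time timeout 100 python3 p2.py
```

```text
[-30.7  32.3   0. ] pt 4.0 seg  backx -186.0
[-36.   62.8   6. ] pt 10.5 seg 4.0 backx -189.4
[-39.1  65.8  10.8] pt 9.0 seg 9.0 backx -189.8
[-22.   80.8  18. ] pt 5.9 seg 5.9 backx -166.6
[ 0.  92.8 22. ] pt 8.4 seg 5.9 backx -140.2
[25.  98.8 22. ] pt 12.0 seg 8.4 backx -115.2
[ 50.  107.8  22. ] pt 12.9 seg 12.0 backx -90.2
[ 60.  127.8  22. ] pt -0.2 seg -0.6 backx -80.2
real	0m2.479s
user	0m2.152s
sys	0m0.344s
```

```bash
cat > ex.py <<'E'
from plan import *
from vis import bot,cam,proj,W
f=np.load("fit.npz");b=f["b"];r=f["r"];YC=-4.6
def pose(p,tx,y,tz,th,yaw,z0=.004,sg=1):
    l=L-th;c,s=np.cos(yaw),np.sin(yaw);B=np.array([[c,-s,0],[s,c,0],[0,0,1]])
    z=np.array([-np.sin(l),0,-np.cos(l)]);y_=np.array([0,sg,0.]);M=B@np.c_[np.cross(y_,z),y_,z]
    q=Rn.from_matrix(M).as_quat()
    C,Sn=np.cos(p[2]),np.sin(p[2])
    return np.array([p[0]+(C*tx-Sn*y)/1e3,p[1]+(Sn*tx+C*y)/1e3,z0+tz/1e3]),q[[3,0,1,2]]
bp=lambda tx,tz,th,sg:pose(b,tx,YC,tz,th,b[2]+.012,sg=sg)
w=np.load("way2.npy"); w[-1]=[80,118.5,np.radians(22)]
w=np.vstack([w,[80,240,np.radians(22)]])
E
python3 - <<'E'
from ex import *
for sg in(1,-1):
    P=[bp(T0[0],200,0,sg),bp(*T0,0,sg)]+[bp(*x,sg) for x in w]+[pose(r,T0[0]-XC,0,z,0,r[2],.0,sg) for z in(250,158)]
    for p,q in P:
        j=bot.solve_ik(p,q);print(sg,p.round(3),None if j is None else np.round(j,2))
E
```

```text
1 [0.481 0.175 0.204] [ 0.22  0.37  1.58  0.07  1.41 -1.26]
1 [0.481 0.175 0.032] [ 0.22  0.58  1.75  0.08  1.03 -1.3 ]
1 [0.481 0.175 0.036] [ 0.22  0.57  1.75  0.08  1.04 -1.29]
1 [0.476 0.176 0.067] [ 0.24  0.48  1.8   0.05  0.98 -1.25]
1 [0.473 0.176 0.07 ] [ 0.26  0.45  1.86  0.02  0.87 -1.21]
1 [0.49  0.174 0.085] [ 0.28  0.4   1.9  -0.05  0.77 -1.15]
1 [0.511 0.171 0.097] [ 0.28  0.38  1.89 -0.09  0.72 -1.11]
1 [0.536 0.168 0.103] [ 0.26  0.4   1.84 -0.08  0.76 -1.14]
1 [0.561 0.165 0.112] [ 0.25  0.41  1.78 -0.08  0.8  -1.17]
1 [0.591 0.162 0.122] [ 0.23  0.43  1.71 -0.07  0.86 -1.19]
1 [0.591 0.162 0.244] [ 0.23  0.3   1.56 -0.06  1.13 -1.21]
1 [ 0.573 -0.213  0.25 ] [-0.35  0.46  1.3  -0.13  1.57 -2.17]
1 [ 0.573 -0.213  0.158] [-0.35  0.53  1.41 -0.13  1.38 -2.14]
-1 [0.481 0.175 0.204] [0.22 0.37 1.58 0.07 1.41 1.88]
-1 [0.481 0.175 0.032] [0.22 0.58 1.75 0.08 1.03 1.85]
-1 [0.481 0.175 0.036] [0.22 0.57 1.75 0.08 1.04 1.85]
-1 [0.476 0.176 0.067] [0.24 0.48 1.8  0.05 0.98 1.89]
-1 [0.473 0.176 0.07 ] [0.26 0.45 1.86 0.02 0.87 1.93]
-1 [0.49  0.174 0.085] [ 0.28  0.4   1.9  -0.05  0.77  2.  ]
-1 [0.511 0.171 0.097] [ 0.28  0.38  1.89 -0.09  0.72  2.03]
-1 [0.536 0.168 0.103] [ 0.26  0.4   1.84 -0.08  0.76  2.  ]
-1 [0.561 0.165 0.112] [ 0.25  0.41  1.78 -0.08  0.8   1.97]
-1 [0.591 0.162 0.122] [ 0.23  0.43  1.71 -0.07  0.86  1.95]
-1 [0.591 0.162 0.244] [ 0.23  0.3   1.56 -0.06  1.13  1.93]
-1 [ 0.573 -0.213  0.25 ] [-0.35  0.46  1.3  -0.13  1.57  0.98]
-1 [ 0.573 -0.213  0.158] [-0.35  0.53  1.41 -0.13  1.38  1.  ]
```

Run:
```python
from ex import *
import cv2
bot.goto(*bp(T0[0],160,0,1))
c=cam("wrist");im=c["color"].copy()
for x0,x1,y0,y1,z,col in[(-186,64,-13.5,13.5,.022,(0,0,255)),(-80,80,-70.4,79.6,.078,(0,255,0))]:
    cy=YC; k=.012 if z<.03 else 0
    pts=[[x/1e3,(cy+y+k*(x-GX))/1e3,z] for x,y in[(x0,y0),(x0,y1),(x1,y1),(x1,y0)]]
    Q=W(b,pts); T=c["camera_from_world"]; Z=(Q@T[:3,:3].T+T[:3,3])[:,2];print(Z.round(3))
    cv2.polylines(im,[proj(c,Q).round().astype(int)],True,col,1)
cv2.imwrite("pics/w1.png",im);s=bot.observe();print(s["t"],s["eef_pos"],bp(T0[0],160,0,1)[0])
```

```text
[0.267 0.267 0.276 0.276]
[0.215 0.215 0.221 0.221]
1.7833 [0.48087664 0.17608164 0.16430281] [0.48101564 0.17511974 0.164     ]
```

View pics/w1.png

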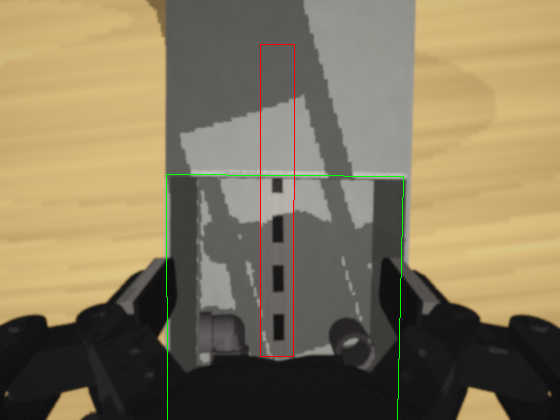

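The wrist view agrees with the fit. The predicted channel outline (cols 260-295) lies on the slotted channel (slots at col 278, front end row ~357), and the hood edge matches at row 175. I'll descend and grip.

Run:
```python
from ex import *
def st(m):
    s=bot.observe();print(m,round(s["t"],2),np.round(s["eef_pos"],4),"F",np.round(s["ft_force"],1),"M",np.round(s["moment"],2),"w",round(s["grip_width"],4),round(s["grip_force"],1))
st("0")
print(bot.move_straight(*bp(*T0,0,1),speed=.08,guard=8));st("down")
bot.close();bot.wait(.2);st("closed")
if .02<bot.observe()["grip_width"]<.034:
    bot.move_straight(*bp(*w[0],1),speed=.03);bot.wait(.2);st("lift")
```

```text
0 1.78 [0.4809 0.1761 0.1643] F [ 0.5 -1.  -0.5] M [ 0.02 -0.08 -0.  ] w 0.0857 0.0
True
down 3.08 [0.4804 0.1747 0.0473] F [ 0.3 -0.7  6.3] M [-0.46  0.03 -0.  ] w 0.0855 1.5
closed 4.09 [0.4808 0.1756 0.0478] F [ 0.3  3.6 10.2] M [ 0.54  0.12 -0.11] w -0.0 5.0
```

The guard tripped at TCP z=0.047. The moment (Mx/Fz ≈ -75 mm) points to the open linkage on the -y side touching the side wall's rim, because the gripper sat 4.6 mm off centre. I'll go up, centre the gripper in the mouth and retry; closing will centre the channel.

```bash
cat > st.py <<'E'
from ex import *
def st(m):
    s=bot.observe();print(m,round(s["t"],2),np.round(s["eef_pos"],4),"F",np.round(s["ft_force"],1),"M",np.round(s["moment"],2),"w",round(s["grip_width"],4),round(s["grip_force"],1))
E
python3 - <<'E'
import ex
from st import *
import cv2
bot.move_straight(*bp(T0[0],110,0,1),speed=.1);bot.gripper_open()
ex.YC=0.
bot.move_straight(*bp(T0[0],70,0,1),speed=.1);bot.wait(.2);st("up")
a=cam("scene")["color"][130:290,280:430]
g=bot.move_straight(*bp(*T0,0,1),speed=.04,guard=6);st(g)
d=cam("scene")["color"][130:290,280:430];
cv2.imwrite("pics/s2.png",cv2.resize(np.hstack([a,d]),None,fx=2.6,fy=2.6,interpolation=cv2.INTER_CUBIC))
E
```

```text
up 6.44 [0.4821 0.1798 0.0746] F [-0.1  0.3 -1. ] M [ 0.04 -0.1   0.01] w 0.0855 0.0
True 7.22 [0.4813 0.1804 0.0437] F [0.2 4.1 0.4] M [ 0.24 -0.14 -0.03] w 0.0851 0.2
```

View pics/s2.png

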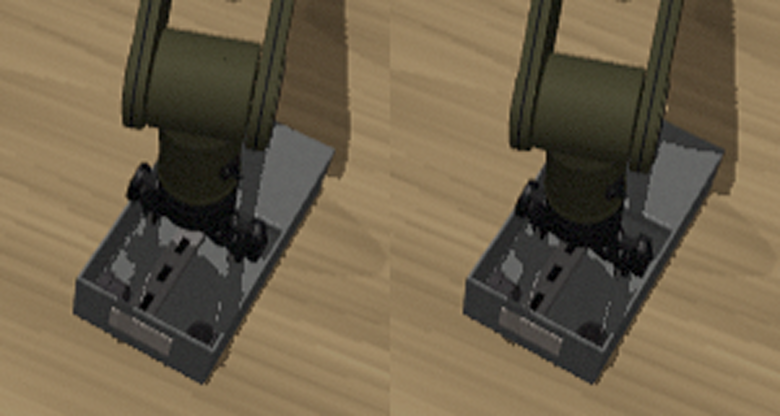

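The knuckles just fit between the side walls. They entered further this time and rub lightly on the -y wall (Fy +4 N). I'll nudge +y and continue.

Run:
```python
import ex
from st import *
y=0.
for k in range(4):
    F0=bot.observe()["ft_force"]
    bot.move_straight(bot.observe()["eef_pos"]+[0,0,.006],speed=.03)
    y+= 1.5 if (k==0 or F[1]>0) else -1.; ex.YC=y
    p,q=bp(T0[0],50,0,1);bot.move_straight(p,q,speed=.04);bot.wait(.1);st(("above",y))
    g=bot.move_straight(*bp(*T0,0,1),speed=.03,guard=7);st(g);F=bot.observe()["ft_force"]
    if not g:break
```

```text
('above', 1.5) 7.97 [0.4818 0.1812 0.0541] F [ 0.2 -0.2 -0.2] M [ 0.02 -0.14 -0.04] w 0.0858 0.0
False 8.84 [0.4817 0.1814 0.0322] F [ 0.9  2.9 -1.3] M [ 0.32 -0.14 -0.11] w 0.0854 0.0
```

Run:
```python
import ex
from st import *
import cv2
ex.YC=1.5
bot.close();bot.wait(.2);st("closed")
if .02<bot.observe()["grip_width"]<.034:
    bot.move_straight(*bp(*w[0],1),speed=.03);bot.wait(.2);st("lift")
    bot.move_straight(*bp(*w[1],1),speed=.05);bot.wait(.2);st("w1")
c=cam("wrist")["color"];d=cam("scene")["color"][130:290,280:430]
cv2.imwrite("pics/w3.png",np.hstack([cv2.resize(c,(427,320)),cv2.resize(d,(300,320),interpolation=cv2.INTER_CUBIC)]))
```

```text
closed 9.62 [0.4819 0.1808 0.0329] F [ 0.3 -2.7  5.5] M [-0.5   0.1   0.09] w 0.0254 60.2
lift 10.11 [0.4816 0.1813 0.0361] F [ 0.  -0.2 -2.1] M [ 0.04 -0.27  0.  ] w 0.0257 59.3
w1 11.07 [0.4766 0.1818 0.0664] F [ 0.5 -0.3 -2.7] M [-0.06 -0.15 -0.02] w 0.0255 59.3
```

View pics/w3.png

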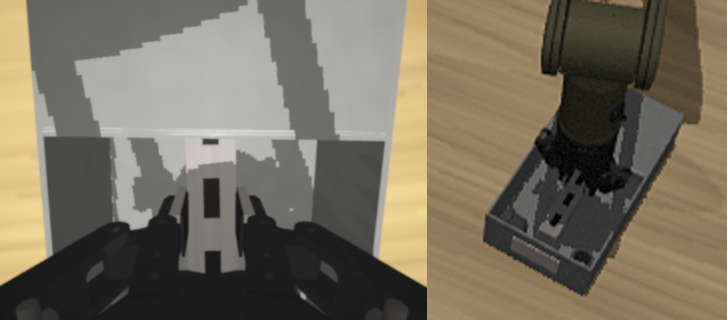

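The channel is held and parallel to the gripper, off the floor, with 2.5 N of weight on the wrist. I'll draw it out along the planned path under a guard.

Run:
```python
import ex
from st import *
import cv2
ex.YC=1.5
for i,x in enumerate(w[2:]):
    g=bot.move_straight(*bp(*x,1),speed=.06 if i<6 else .12,guard=8);st((i,g))
    if g:break
c=cam("wrist")["color"];d=cam("scene")["color"][80:290,230:430]
cv2.imwrite("pics/w4.png",np.hstack([cv2.resize(c,(427,320)),cv2.resize(d,(305,320),interpolation=cv2.INTER_CUBIC)]))
```

```text
(0, False) 11.43 [0.4715 0.182  0.0697] F [-0.1  0.8 -2.4] M [-0.01 -0.1   0.04] w 0.0253 59.3
(1, False) 11.95 [0.4905 0.1802 0.0848] F [ 0.3 -0.4 -2.4] M [0.02 0.02 0.02] w 0.0256 59.3
(2, False) 12.52 [0.5121 0.1775 0.0969] F [-0.1  0.3 -1.9] M [ 0.02  0.1  -0.01] w 0.0251 59.3
(3, False) 13.09 [0.5371 0.1743 0.1027] F [-0.8  0.8 -1.9] M [-0.01  0.05  0.02] w 0.0254 59.3
(4, False) 13.68 [0.5619 0.1713 0.1118] F [-0.3  0.1 -2.5] M [ 0.01  0.04 -0.04] w 0.0255 59.3
(5, False) 14.37 [0.5914 0.1677 0.1223] F [ 0.4  0.6 -2.6] M [-0.    0.06 -0.01] w 0.0253 59.3
(6, False) 15.53 [0.5909 0.1677 0.243 ] F [ 0.2  1.1 -3.2] M [-0.01  0.07  0.02] w 0.0257 59.3
```

View pics/w4.png

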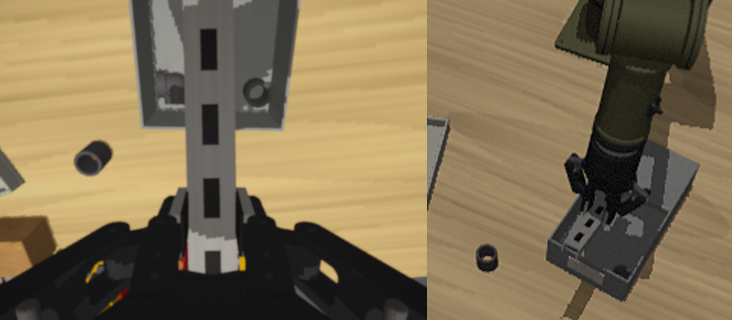

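It came out with no contact; the elbow and coupling are still in their corners. Now to the tray, then I'll check the pose.

Run:
```python
from st import *
import cv2
bot.move_straight(*pose(r,T0[0]-XC,0,250,0,r[2],.0,1),speed=.12);st("over")
bot.move_straight(*pose(r,T0[0]-XC,0,158,0,r[2],.0,1),speed=.08);bot.wait(.4);st("hold")
O=[]
for n,(v0,v1,u0,u1) in dict(top=(150,300,280,420),scene=(120,270,150,290)).items():
    c=cam(n);im=c["color"].copy();np.savez(f"{n}.npz",**c);k=4;im=cv2.resize(im[v0:v1,u0:u1],None,fx=k,fy=k,interpolation=cv2.INTER_CUBIC)
    for pts,col in[([[x,y,.148] for x,y in((-.125,-.0135),(-.125,.0135),(.125,.0135),(.125,-.0135))],(0,0,255))]:
        uv=(proj(c,W(r,pts))-[u0,v0]+.5)*k-.5
        cv2.polylines(im,[uv.round().astype(int)],True,col,1)
    O.append(cv2.resize(im,(400,430)))
cv2.imwrite("pics/h5.png",np.hstack(O))
```

```text
over 18.96 [ 0.5731 -0.2126  0.2501] F [-0.2 -0.3 -1.6] M [ 0.04 -0.22  0.02] w 0.0254 59.3
hold 20.66 [ 0.5731 -0.2129  0.1582] F [-0.1 -0.2 -1.1] M [ 0.08 -0.24  0.03] w 0.0255 59.3
```

View pics/h5.png

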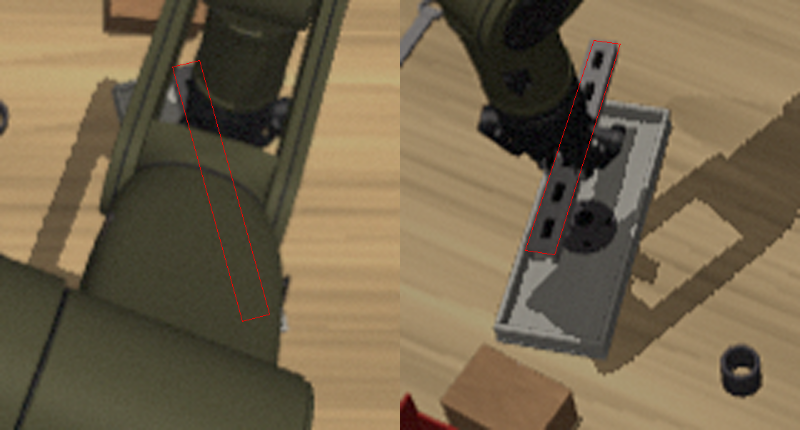

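The channel's ends match the predicted level outline in the scene view: near end at about (540,252), far end at about (605,42). It is centred over the tray and 10 cm above the rim. Handing in.

```bash
python3 -c "
from plant import bot
print(bot.hand_in())"
```

```text
the job is handed in; nothing more can be done
None
```

I drew the channel out of the hooded box and handed the job in at about 21 s, with it held level, lengthwise over the middle of the tray and about 10 cm above its rim; on the first try the gripper briefly touched the box rim and pressed lightly on the channel (about 10 N), and no bystander looked moved in the pictures.

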